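# Throttle the tank's tap and hold its lid up for rinsing

### The job

I am about to rinse the stainless water tank through with a jug. Its tap was left open too far, so while the lid is still shut turn the tap lever back until the tap is half open (45 degrees), then lift the lid and hold it open at 60 degrees for me to pour. The lid falls shut if you let go: finish while still holding it there with the gripper, with nothing propped under it, and leave the catch dish, jug, jar and scraper where they stand.

Things in the scene. Friction and masses are not known exactly. Their poses are not given: they have to be found in the camera images.
- tank: Fixed stainless water tank, open box 150 deep (x) x 280 long (y), rim 185 above the shelf, on a birch stand. Origin on the shelf under its middle; x points from its front (facing the robot) to its back (hinge side), y left as seen from the robot, z up. From its right end wall (-y) a brass tap (top 115 high) runs out to 234 from the origin; a sight gauge stands 23 off that wall at x = -50.
- tap (a joint): Opening angle of the quarter-turn tap, vertical axis: 0 = shut, lever across the tap pointing to the tank's +x (away from the robot); 1.571 = fully open, lever in line with the tap, pointing straight out from the end wall (tank's -y); 0.785 = half open, midway. From above it turns counter-clockwise towards shut. Starts at 1.13 to 1.57. Stiff (0.15 N m): stays where it is left.
- tap_stem (a point): Point on the tap's vertical turning axis at the height of the lever, 190 from the tank's origin towards -y (50 out from the end wall), 138 above the shelf.
- tap_grip (a point): Middle of the lever's grey vinyl sleeve, 52 from the stem, 139 above the shelf. The lever is level; the sleeve is 48 long (27 to 75 from the stem), 14 wide and 10 tall, free on both sides, above and below.
- lid (a joint): Opening angle of the tank's lid about its rear hinge: 0 = shut (level), it grows as the front edge rises, 1.047 = 60 degrees. It has no catch or stay: it falls shut when released below about 1.5 and falls back to a stop at 1.75 if swung past that.
- lid_hinge (a point): Point on the lid's hinge axis (level, along the tank's y) at the middle of the rear edge, 80 behind the tank's origin, 188 above the shelf.
- lid_handle (a point): Middle of the lid's bow handle, a round steel bar 10 thick, 100 long, parallel to the hinge. Lid shut: 140 in front of the hinge axis, 36 above it (224 above the shelf), 34 above the lid's flat top (31 above its raised panel). Lid: steel sheet 160 deep x 290 wide, 4 thick, about 0.5 kg, front edge 20 ahead of the bar. The bar may turn between the fingers of a gripper that stays pointing down.
- dish: Bystander: shallow rectangular aluminium catch dish under the spout, 200 x 140 x 34 tall, loose. Origin: centre of its underside.
- jug: Bystander: white ceramic jug with one handle, 96 diameter, 125 tall, loose, near the tank's left end. Origin: centre of its underside.
- jar: Bystander: glass cookie jar with an aluminium twist cap, 104 diameter, 170 tall, loose, near the tank's left end. Origin: centre of its underside.
- scraper: Bystander: scraper with a yellow silicone blade (85 x 55 x 10) and a round birch handle, 250 long in all, lying loose behind the tank. Origin: under its middle; x runs from handle to blade.

How it is judged (in metres and radians):
On the way, in this order (a step that is already met when the one before it is completed fails the run):
1. the tap is set half open (45 degrees, give or take 8) while the lid is still shut (value of joint tap between 0.645 and 0.925 rad and value of joint lid below 0.1 rad), for 0.3 s.
2. the lid is held open at 60 degrees, give or take 7, with the tap still half open (value of joint lid between 0.925 and 1.169 rad and value of joint tap between 0.645 and 0.925 rad), for 0.5 s.
At the end, for the whole second after the job is handed in: The lid stands still at 60 degrees (give or take 7) held by the fingers, which press on it with more than 0.3 N; no loose thing touches the tank or its lid; the tap is half open (45 degrees, give or take 8); dish, jug, jar and scraper are within 30 mm of where they began (all of step 2 and velocity of joint lid between -0.05 and 0.05 rad/s and contact force between lid and the fingers above 0.3 N and contact force between tank and dish below 0.05 N and contact force between tank and jug below 0.05 N and contact force between tank and jar below 0.05 N and contact force between tank and scraper below 0.05 N and distance of each of dish, jug, jar, scraper from where it was at the start of the episode below 0.03 m); the arm keeps its last pose, push and grip.
It fails at once if the dish, jug, jar or scraper is pushed more than 30 mm or the jug or jar is knocked over (distance of any of dish, jug, jar, scraper from where it was at the start of the episode above 0.03 m or angle between any of jug, jar's own z axis and vertical above 0.5 rad).
It also fails if it takes over 56 s, if anything falls off the work surface, if the arm or the gripper's body presses on something with over 40 N, if the wrist force passes 120 N, or if a joint passes its speed limit or range.

### The arm

A 6-joint arm with a two-finger parallel gripper is mounted at the origin on the work surface. World frame = base frame: x ahead of the robot, y to its left, z up, the work surface at z = 0. Lengths are in mm, angles in degrees, forces in N, time in s.
With the tool pointing down it reaches from about 350 to 875 mm from the base axis. Payload 4.2 kg.
Tool frame: the origin (TCP) lies midway between the tips of the shut fingers; the grasp point (between the pads) lies 19 mm behind it; z points along the fingers, y is the line along which they close (so a half turn about z gives the same grasp; the last joint's range is limited). The gripper opens to 87 mm and grips with 3 to 60 N. Pads are 19 mm wide; open, the fingers measure 117 mm over their backs; the gripper's body (75 mm by 190 mm) begins 51 mm behind the grasp point.
Start: joints at [84.66, 22.042, 0.453, 0, -68.411, -14.817], TCP at [215.335, 586.711, 222.55] pointing down, gripper open.
Joint ranges: [-179.83, 179.83], [-69.29, 118.12], [-61.27, 80.66], [-181.25, 117.63], [-171.15, -9.14], [-177.46, 177.46]. Speed limits (degrees/s): [159.86, 159.86, 180, 180, 180, 180].

### API

Orientations are given as a 3x3 rotation matrix whose columns are the frame's x, y, z axes.
In Python, from rig import manip gives the robot as it stands.
- The arm moves only by the tool send_rows, never from a script. Its argument "plan" is a list that holds one entry, the list of rows, each a list of 5 numbers: the finger opening in mm, from 0 to 87, then the shift along the tool's x, y, z in mm, then the turn about the tool's z in degrees. A call has exactly 5 rows; each row shifts and turns the commanded pose from where the row before left it, along the tool's axes as they then stand; what a row does not reach is not made up. A row lasts 1/10 s, in which the tool goes at most 50 mm and 8.59 degrees, less where a joint would pass 70% of its speed; a pose out of reach is approached as far as the arm can. A call is refused whole if a number of a shift passes 50 or a number of a turn 8.59, either way. A call with a gripper value outside its range is refused whole. The fingers move at their own pace and stop on an object; "force" is the grip in N (left out, the last holds). Time passes only in rows, so rows that do not move let the fingers close, or fill a call up. It gives the time, the measured TCP pose, the force, the opening and the grip force at its end, in the units of the state.
- manip.sense(): the state, without advancing time (a new reading comes with each control period).
- manip.snapshot(name): name is "scene" or "top" or "wrist"; returns the picture (480x640x3 uint8, red, green, blue); there is no depth.
- manip.calibration(name): a dict with "vertical_fov" (degrees; the focal length in pixels is half the picture's height over the tangent of half this angle, whatever the lens; pixels are square), "cx", "cy" (the principal point, pixels), "R" (3x3) and "t" (3): a world point X has camera coordinates R X + t; the wrist camera has in their place "T_tool_cam" (4x4, takes a point from camera to tool coordinates, whose origin is the TCP and whose axes are the flange's). Camera axes: x right, y down, z forward; pixel columns grow to the right and rows downward; lengths in mm; the calibration is good to about 2 mm. A picture is of the moment at which its call begins: read the wrist's pose just before it. calibration takes no time and is no camera call.
- manip.sign_off(): hands the job in; it is judged then, once.
The state is a dict: "time": time; "joint_pos": joint angles; "joint_vel": joint speeds; "joint_efforts": joint torques, N m; "tcp_pos": TCP position; "orientation": TCP orientation; "wrist_force": force on the tool from outside, world axes, zero at the start; "wrist_torque": the same for the moment, N m; "gripper_width": finger opening in mm; "grip_force": force on a finger pad.
Only numpy, scipy, OpenCV 4.12 (cv2) and the standard library are available. Lean on these libraries where they do the work, as an engineer would, in place of code of your own. Each camera call takes 0.05 s, during which the arm holds its last target. There are 200 camera calls.

## Working session

There is one attempt and no reset: what is moved stays moved. The work goes in short steps, Python scripts to look and compute and a tool call to move; the robot and the scene stay as the last step left them, time stands still between calls to the robot, and variables do not carry over. Pictures are saved under pics/ and viewed, at most 10 in all, crops included, and the job is handed in when it is done.

Besides the shell and the picture viewer there is one more tool, called after "Emit:" as a command line: name --argument value ..., lists and objects as JSON in quotes. send_rows: Moves the arm, as the interface text tells. Its arguments: {"type":"object","properties":{"plan":{"type":"array","items":{"type":"array","items":{"type":"array","items":{"type":"number"}}}},"force":{"type":"number"}},"required":["plan"]}

```bash
mkdir -p pics; python3 - <<'E'
from rig import manip
import cv2,numpy as np
for n in("scene","top"):
    cv2.imwrite(f"pics/{n}0.png",manip.snapshot(n)[:,:,::-1])
    c=manip.calibration(n);print(n,c)
print(manip.calibration("wrist"))
s=manip.sense();print(s["time"],s["tcp_pos"],s["orientation"],s["gripper_width"])
E
```

```text
scene {'vertical_fov': 50.525316062862125, 'cx': 326.4566683664111, 'cy': 231.353412267377, 'R': array([[ 0.26807288,  0.96335138,  0.00954212],
       [ 0.79551761, -0.21576116, -0.56621449],
       [-0.5434047 ,  0.15937767, -0.8242027 ]]), 't': array([-270.42017751, -327.82423939, 1318.85221375])}
top {'vertical_fov': 42.80756543352594, 'cx': 323.1183770459879, 'cy': 236.51218769877838, 'R': array([[-0.06783131, -0.99768468, -0.00491773],
       [-0.97150919,  0.06717199, -0.22728355],
       [ 0.22708765, -0.01063932, -0.97381621]]), 't': array([ 151.41209059,  592.69844992, 1133.32538027])}
{'vertical_fov': 70.65672866502152, 'cx': 316.9830169657235, 'cy': 239.97675881833501, 'T_tool_cam': array([[ 1.19800357e-03, -9.54740823e-01, -2.97436590e-01,
         8.13768508e+01],
       [ 9.99999280e-01,  1.12129882e-03,  4.28504604e-04,
        -3.42433104e-01],
       [-7.55955406e-05, -2.97436889e-01,  9.54741479e-01,
        -1.60516680e+02],
       [ 0.00000000e+00,  0.00000000e+00,  0.00000000e+00,
         1.00000000e+00]])}
0.1 [215.1635906  586.22273477 221.56316272] [[ 9.38700442e-01 -3.44733429e-01 -5.85887233e-04]
 [-3.44733911e-01 -9.38698541e-01 -1.89211382e-03]
 [ 1.02303395e-04  1.97810328e-03 -9.99998038e-01]] 87.42121300644504
```

View pics/scene0.png

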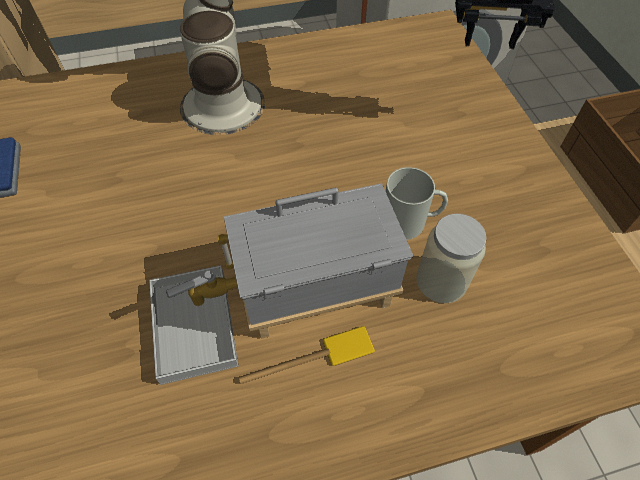

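View pics/top0.png

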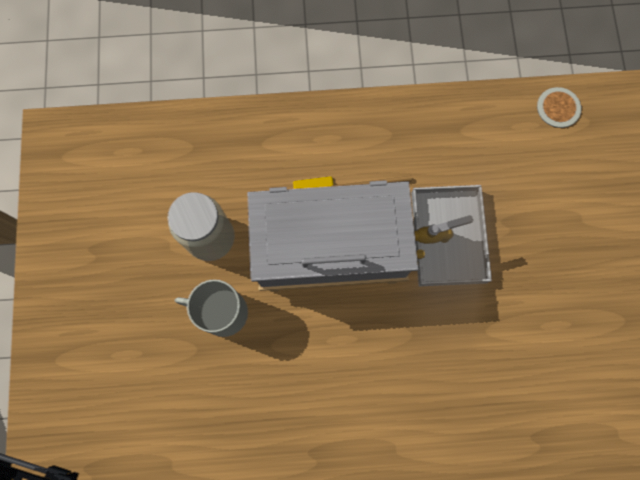

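Scene: tank mid-table, lid handle (278,210)-(338,195), tap lever at (168,293)-(212,277) over the dish. Top: handle about (304,266)-(366,262), lever (433,229)-(472,219). I'll enlarge for a closer reading.

```bash
python3 - <<'E'
import cv2,numpy as np
a=cv2.imread("pics/top0.png")[170:290,240:500];b=cv2.imread("pics/scene0.png")[180:310,140:420]
a=cv2.resize(a,None,fx=2.8,fy=2.8,interpolation=cv2.INTER_CUBIC)[:, :728];b=cv2.resize(b,None,fx=2,fy=2,interpolation=cv2.INTER_CUBIC)
o=np.zeros((a.shape[0]+b.shape[0],728,3),np.uint8);o[:a.shape[0],:a.shape[1]]=a;o[a.shape[0]:,:b.shape[1]]=b
print(a.shape);cv2.imwrite("pics/crop.png",o)
E
```

```text
(336, 728, 3)
```

View pics/crop.png

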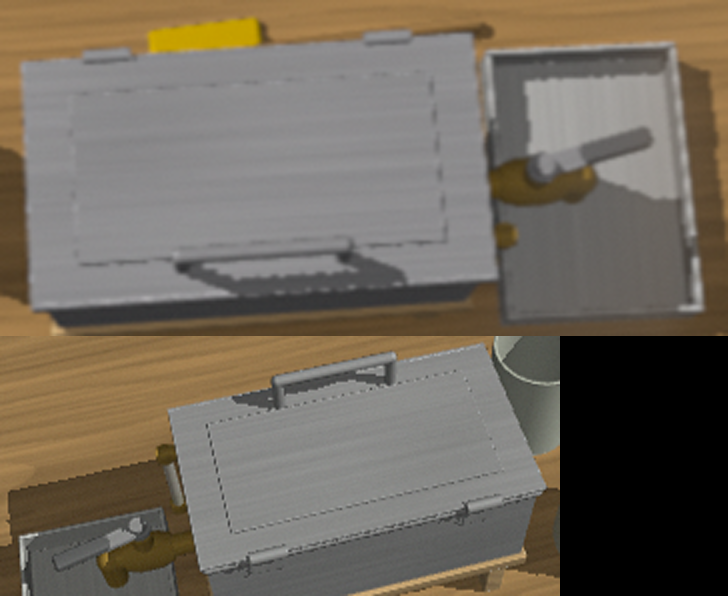

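Enlarged: in the top crop the handle runs (178,257)-(352,243), stem (542,165), lever tip (648,136); in the scene crop the handle runs (274,380)-(395,357), stem (140,525), tip (57,565).

```bash
cat > h.py <<'E'
from rig import manip
import numpy as np
def ray(n,u,v,z,pose=None):
    c=manip.calibration(n);f=240/np.tan(np.radians(c["vertical_fov"]/2))
    d=np.array([(u-c["cx"])/f,(v-c["cy"])/f,1])
    if n=="wrist":
        p,R=pose;T=c["T_tool_cam"];o=p+R@T[:3,3];d=R@T[:3,:3]@d
    else: o=-c["R"].T@c["t"];d=c["R"].T@d
    return o+d*(z-o[2])/d[2]
E
python3 - <<'E'
from h import *
T=lambda x,y:(240+x/2.8,170+y/2.8)
S=lambda x,y:(140+x/2,180+(y-336)/2)
P={}
for n,t,s,z in[("hL",(178,257),(395,357),224),("hR",(352,243),(274,380),224),("stem",(542,165),(140,525),145),("tip",(648,136),(57,565),139),("cBL",(22,62),(546,490),190),("cBR",(473,35),(205,571),190),("cFR",(497,280),(169,410),190),("cFL",(35,308),(487,345),190)]:
    a=ray("top",*T(*t),z);b=ray("scene",*S(*s),z);P[n]=(a+b)/2;print(n,a.round(),b.round())
v=P["cFL"]+P["cBL"]-P["cFR"]-P["cBR"];print("yaw of tank y from world y",np.degrees(np.arctan2(-v[0],v[1])))
v=P["hL"]-P["hR"];print(np.degrees(np.arctan2(-v[0],v[1])),np.linalg.norm(v))
h=(P["hL"]+P["hR"])/2;print("handle",h,"center lid",sum(P[k] for k in P if k[0]=="c")/4)
v=P["tip"]-P["stem"];print("lever dir",np.degrees(np.arctan2(v[1],v[0])),np.linalg.norm(v))
E
```

```text
hL [524. 148. 224.] [525. 152. 224.]
hR [525.  43. 224.] [522.  47. 224.]
stem [584. -92. 145.] [584. -89. 145.]
tip [ 600. -166.  139.] [ 600. -162.  139.]
cBL [664. 241. 190.] [666. 242. 190.]
cBR [662. -49. 190.] [666. -42. 190.]
cFR [503. -48. 190.] [504. -45. 190.]
cFL [505. 239. 190.] [507. 246. 190.]
yaw of tank y from world y -0.3668778621872787
-0.36234162312807927 105.39800412097463
handle [523.99016201  97.43483326 224.        ] center lid [584.44228206  97.97671435 190.        ]
lever dir -77.42352318845137 75.20769308766634
```

```bash
cat >> h.py <<'E'
def rows(way,w,yaw=None,pos=None):
    """way: list of (x,y,z,yaw,nrows)"""
    s=manip.sense();p=np.array(s["tcp_pos"]) if pos is None else np.array(pos,float)
    R=np.array(s["orientation"]);a=np.degrees(np.arctan2(R[1,0],R[0,0])) if yaw is None else yaw
    print("t",s["time"],p.round(1),round(a,1))
    out=[]
    for x,y,z,b,n in way:
        for k in range(n,0,-1):
            d=(np.array([x,y,z])-p)/k;t=-(b-a)/k
            c,q=np.cos(np.radians(a)),np.sin(np.radians(a));M=np.array([[c,q,0],[q,-c,0],[0,0,-1]])
            l=(M.T@d).round(1);t=round(t,1);p=p+M@l;a-=t
            out.append([w,*map(float,l),t])
    for i in range(0,len(out),5):print([out[i:i+5]])
    print(manip.sense()["joint_pos"])
E
python3 - <<'E'
from h import *
rows([(280,500,330,-30,3),(590,-145,330,-77.4,17)],40)
E
```

```text
t 0.1 [215.2 586.2 221.6] -20.2
[[[40, 30.2, 19.5, -36.1, np.float64(3.3)], [40, 31.3, 17.8, -36.2, np.float64(3.3)], [40, 32.2, 15.9, -36.1, np.float64(3.2)], [40, 34.7, 23.8, -0.0, np.float64(2.8)], [40, 35.9, 22.0, -0.0, np.float64(2.8)]]]
[[[40, 36.9, 20.3, -0.0, np.float64(2.8)], [40, 37.8, 18.4, -0.0, np.float64(2.8)], [40, 38.7, 16.6, -0.0, np.float64(2.8)], [40, 39.5, 14.6, -0.0, np.float64(2.8)], [40, 40.1, 12.7, -0.0, np.float64(2.8)]]]
[[[40, 40.7, 10.7, -0.0, np.float64(2.8)], [40, 41.2, 8.7, -0.0, np.float64(2.8)], [40, 41.6, 6.7, -0.0, np.float64(2.8)], [40, 41.8, 4.7, -0.0, np.float64(2.8)], [40, 42.0, 2.6, -0.0, np.float64(2.8)]]]
[[[40, 42.1, 0.6, -0.0, np.float64(2.8)], [40, 42.1, -1.5, -0.0, np.float64(2.8)], [40, 42.0, -3.6, -0.0, np.float64(2.7)], [40, 41.7, -5.5, -0.0, np.float64(2.8)], [40, 41.4, -7.5, -0.0, np.float64(2.7)]]]
[ 8.46602502e+01  2.20871738e+01  3.87932168e-01 -2.50947292e-02
 -6.84118239e+01 -1.48165539e+01]
```

Emit:
send_rows --plan '[[[40,30,20,-36,3.3],[40,31,18,-36,3.3],[40,32,16,-36,3.2],[40,35,24,0,2.8],[40,36,22,0,2.8]]]'

```text
time: 0.6
tcp_pos: [315.4, 424.1, 329.6]
orientation: [[0.813, -0.583, 0.0], [-0.583, -0.813, 0.002], [-0.001, -0.002, -1.0]]
wrist_force: [1.6, 0.2, -1.2]
gripper_width: 54.8
grip_force: 0.0
```

Emit:
send_rows --plan '[[[40,37,20,0,2.8],[40,38,18,0,2.8],[40,39,17,0,2.8],[40,40,15,0,2.8],[40,40,13,0,2.8]]]'

```text
time: 1.1
tcp_pos: [406.6, 232.9, 328.5]
orientation: [[0.647, -0.762, -0.0], [-0.762, -0.647, -0.0], [-0.0, 0.0, -1.0]]
wrist_force: [2.1, 0.3, 0.3]
gripper_width: 40.2
grip_force: 0.0
```

Emit:
send_rows --plan '[[[40,41,11,0,2.8],[40,41,9,0,2.8],[40,42,7,0,2.8],[40,42,5,0,2.8],[40,42,3,0,2.8]]]'

```text
time: 1.6
tcp_pos: [497.0, 41.8, 328.5]
orientation: [[0.444, -0.896, -0.0], [-0.896, -0.444, 0.0], [-0.0, 0.0, -1.0]]
wrist_force: [1.1, 1.4, 0.3]
gripper_width: 40.0
grip_force: 0.0
```

Emit:
send_rows --plan '[[[40,42,1,0,2.8],[40,42,-1,0,2.8],[40,42,-4,0,2.8],[40,42,-5,0,2.8],[40,41,-7,0,2.7]]]'

```text
time: 2.1
tcp_pos: [586.7, -148.2, 328.1]
orientation: [[0.215, -0.977, -0.001], [-0.977, -0.215, 0.0], [-0.0, 0.001, -1.0]]
wrist_force: [0.9, 1.0, 0.0]
gripper_width: 39.9
grip_force: 0.0
```

```bash
python3 - <<'E'
from h import *
import cv2
s=manip.sense();print(repr(s["tcp_pos"]),repr(s["orientation"]))
cv2.imwrite("pics/w1.png",manip.snapshot("wrist")[:,:,::-1])
E
```

```text
array([ 586.68414085, -148.19347944,  328.14887887]) array([[ 2.15116583e-01, -9.76587796e-01, -1.06441446e-03],
       [-9.76588249e-01, -2.15116984e-01,  2.75884092e-04],
       [-4.98398665e-04,  9.80147407e-04, -9.99999395e-01]])
```

View pics/w1.png

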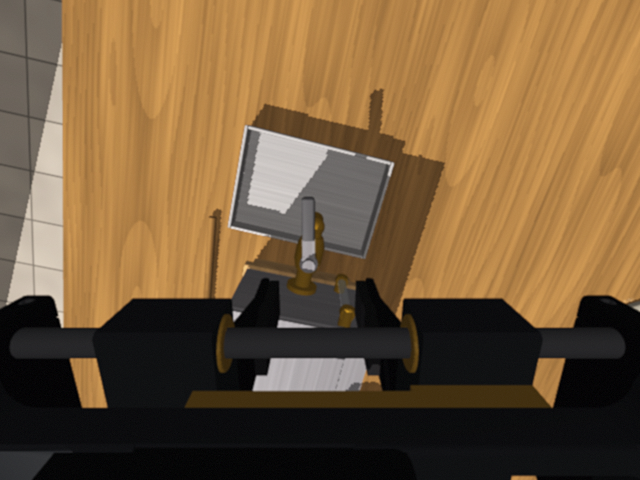

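The wrist view shows the lever running from the stem (309,265) to its tip (307,198), with the tap body and spout beneath.

```bash
python3 - <<'E'
from h import *
s=manip.sense();P=(s["tcp_pos"],s["orientation"])
a=ray("wrist",309,264,145,P);b=ray("wrist",307.5,198,139,P);v=b-a;print(a,b,np.linalg.norm(v),np.degrees(np.arctan2(v[1],v[0])))
S=np.array([584,-91.5]);t=S+58*np.array([np.cos(np.radians(-77)),np.sin(np.radians(-77))]);print(t)
rows([(*t,160,-77,5),(*t,127,-77,3),(*t,127,-77,2)],40)
E
```

```text
[ 585.09028313 -100.21681884  145.        ] [ 601.19850685 -169.35319083  139.        ] 71.24122965838563 -76.88452457978596
[ 597.04716115 -148.01346376]
t 2.15 [ 588.5 -152.8  326.9] -77.9
[[[40, -0.6, -1.9, 33.4, np.float64(-0.2)], [40, -0.6, -1.9, 33.4, np.float64(-0.2)], [40, -0.6, -1.9, 33.4, np.float64(-0.2)], [40, -0.5, -1.8, 33.3, np.float64(-0.2)], [40, -0.5, -1.9, 33.4, np.float64(-0.1)]]]
[[[40, -0.0, 0.0, 11.0, np.float64(-0.0)], [40, -0.0, 0.0, 11.0, np.float64(-0.0)], [40, -0.0, 0.0, 11.0, np.float64(-0.0)], [40, -0.0, 0.0, -0.0, np.float64(-0.0)], [40, -0.0, 0.0, -0.0, np.float64(-0.0)]]]
[  0.74937802  17.55492761   8.52584023   0.13190353 -81.07618327
  11.31980154]
```

Emit:
send_rows --plan '[[[40,-0.6,-2,33.4,-0.2],[40,-0.6,-2,33.4,-0.2],[40,-0.5,-2,33.4,-0.2],[40,-0.5,-2,33.4,-0.2],[40,-0.5,-2,33.4,-0.1]]]'

```text
time: 2.65
tcp_pos: [595.1, -141.6, 160.1]
orientation: [[0.232, -0.973, -0.001], [-0.973, -0.232, 0.0], [-0.0, 0.001, -1.0]]
wrist_force: [-0.6, 0.6, 0.1]
gripper_width: 40.0
grip_force: 0.0
```

```bash
python3 - <<'E'
from h import *
import cv2
s=manip.sense();print(s["time"],s["tcp_pos"])
cv2.imwrite("pics/w2.png",manip.snapshot("wrist")[:,:,::-1])
E
```

```text
2.65 [ 595.08816917 -141.5711833   160.0504904 ]
```

View pics/w2.png

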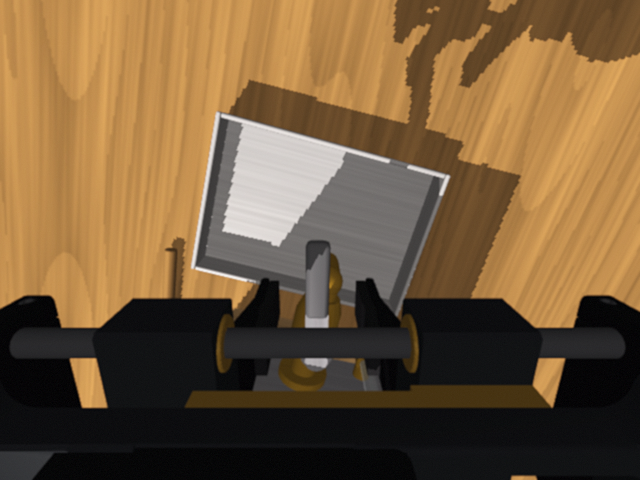

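The lever (tip 317,241) sits centred between the fingers (270 and 367). Descend, then close.

Emit:
send_rows --plan '[[[40,2,0,11,0],[40,2,0,11,0],[40,2,0,10,0],[40,0,0,0,0],[20,0,0,0,0]]]' --force 8

```text
time: 3.2
tcp_pos: [597.3, -147.7, 130.4]
orientation: [[0.232, -0.973, 0.001], [-0.973, -0.232, -0.0], [0.001, -0.001, -1.0]]
wrist_force: [-0.4, -0.1, 1.8]
gripper_width: 36.9
grip_force: 0.0
```

Emit:
send_rows --plan '[[[10,0,0,0,0],[10,0,0,0,0],[10,0,0,0,0],[10,0,0,0,0],[10,0,0,0,0]]]'

```text
time: 3.7
tcp_pos: [596.8, -147.6, 130.2]
orientation: [[0.232, -0.973, -0.0], [-0.973, -0.232, -0.0], [0.0, 0.0, -1.0]]
wrist_force: [-1.2, 0.2, 1.7]
gripper_width: 14.0
grip_force: 8.0
```

```bash
python3 - <<'E'
from h import *
s=manip.sense();print(s["gripper_width"],s["grip_force"],s["wrist_force"])
S=np.array([584,-92.5]);p=s["tcp_pos"];d=p[:2]-S;r=np.hypot(*d);R=s["orientation"]
a0=np.degrees(np.arctan2(d[1],d[0]));y0=np.degrees(np.arctan2(R[1,0],R[0,0]));print(r,a0,y0)
w=[]
for k in range(1,11):
    g=32.5*k/10;A=np.radians(a0+g);w.append((S[0]+r*np.cos(A),S[1]+r*np.sin(A),p[2],y0+g,1))
rows(w,10)
E
```

```text
14.049603764756956 7.986619099974632 [-1.15061343  0.24630673  1.69807732]
56.528552134988054 -76.95027184383923 -76.56228802807122
t 3.7 [ 596.8 -147.6  130.2] -76.6
[[[10, -0.1, -3.2, 0.0, np.float64(-3.2)], [10, -0.0, -3.2, 0.0, np.float64(-3.3)], [10, -0.1, -3.2, 0.0, np.float64(-3.2)], [10, -0.1, -3.2, 0.0, np.float64(-3.3)], [10, -0.0, -3.2, 0.0, np.float64(-3.2)]]]
[[[10, -0.1, -3.2, 0.0, np.float64(-3.3)], [10, -0.1, -3.2, 0.0, np.float64(-3.2)], [10, -0.1, -3.2, 0.0, np.float64(-3.3)], [10, -0.0, -3.2, 0.0, np.float64(-3.2)], [10, -0.1, -3.3, 0.0, np.float64(-3.3)]]]
[ 1.18345154e+00  2.54473898e+01 -8.25991079e+00  1.40576419e-02
 -5.63018232e+01  1.22464591e+01]
```

Emit:
send_rows --plan '[[[10,-0.1,-3.2,0,-3.2],[10,0,-3.2,0,-3.2],[10,-0.1,-3.2,0,-3.2],[10,-0.1,-3.2,0,-3.2],[10,0,-3.2,0,-3.2]]]'

```text
time: 4.2
tcp_pos: [611.6, -141.9, 130.2]
orientation: [[0.493, -0.87, -0.001], [-0.87, -0.493, -0.0], [-0.0, 0.001, -1.0]]
wrist_force: [-1.6, 0.4, 3.0]
gripper_width: 13.9
grip_force: 8.0
```

Emit:
send_rows --plan '[[[10,-0.1,-3.2,0,-3.2],[10,0,-3.2,0,-3.2],[10,-0.1,-3.2,0,-3.2],[10,-0.1,-3.2,0,-3.2],[10,0,-3.2,0,-3.2]]]'

```text
time: 4.7
tcp_pos: [624.3, -132.4, 130.2]
orientation: [[0.714, -0.7, -0.001], [-0.7, -0.714, -0.0], [-0.0, 0.001, -1.0]]
wrist_force: [-1.6, -1.0, 3.3]
gripper_width: 13.9
grip_force: 8.0
```

Emit:
send_rows --plan '[[[10,0,0,0,0],[10,0,0,0,0],[10,0,0,0,0],[10,0,0,0,0],[10,0,0,0,0]]]'

```text
time: 5.2
tcp_pos: [624.6, -132.1, 130.1]
orientation: [[0.712, -0.702, 0.0], [-0.702, -0.712, 0.0], [0.0, -0.0, -1.0]]
wrist_force: [-2.4, 1.2, 5.0]
gripper_width: 13.3
grip_force: 8.0
```

Emit:
send_rows --plan '[[[40,0,0,0,0],[40,0,0,0,0],[40,0,0,0,0],[40,0,0,-20,0],[40,0,0,-40,0]]]'

```text
time: 5.7
tcp_pos: [622.3, -132.0, 186.1]
orientation: [[0.712, -0.702, -0.009], [-0.702, -0.712, 0.001], [-0.007, 0.006, -1.0]]
wrist_force: [1.3, -0.1, 0.7]
gripper_width: 38.5
grip_force: 0.0
```

```bash
python3 - <<'E'
from h import *
rows([(624,-132,310,-45,4),(524,97.5,320,-90,8),(524,97.5,300,-90,3)],50)
E
```

```text
t 5.7 [ 622.3 -132.   186.1] -44.6
[[[50, 0.3, -0.3, -31.0, np.float64(0.1)], [50, 0.3, -0.3, -31.0, np.float64(0.1)], [50, 0.3, -0.3, -30.9, np.float64(0.1)], [50, 0.3, -0.3, -31.0, np.float64(0.1)], [50, -29.1, -11.4, -1.2, np.float64(5.6)]]]
[[[50, -30.1, -8.5, -1.3, np.float64(5.6)], [50, -30.8, -5.6, -1.2, np.float64(5.6)], [50, -31.2, -2.5, -1.3, np.float64(5.6)], [50, -31.3, 0.5, -1.2, np.float64(5.6)], [50, -31.1, 3.6, -1.3, np.float64(5.7)]]]
[[[50, -30.6, 6.6, -1.2, np.float64(5.6)], [50, -29.8, 9.6, -1.3, np.float64(5.7)], [50, -0.0, -0.0, 6.7, np.float64(-0.0)], [50, -0.0, -0.0, 6.7, np.float64(-0.0)], [50, -0.0, -0.0, 6.6, np.float64(-0.0)]]]
[  2.53706547  24.85739799  -0.46679787  -0.07740036 -65.19112625
  42.89107548]
```

Emit:
send_rows --plan '[[[50,0.3,-0.3,-31,0.1],[50,0.3,-0.3,-31,0.1],[50,0.3,-0.3,-31,0.1],[50,0.3,-0.3,-31,0.1],[50,-29,-11.4,-1,5.6]]]'

```text
time: 6.2
tcp_pos: [616.6, -105.8, 319.0]
orientation: [[0.631, -0.776, 0.009], [-0.776, -0.631, -0.002], [0.007, -0.006, -1.0]]
wrist_force: [0.3, 1.2, 0.1]
gripper_width: 50.0
grip_force: 0.0
```

Emit:
send_rows --plan '[[[50,-30,-8.5,-1,5.6],[50,-31,-5.6,-1,5.6],[50,-31,-2.5,-1,5.6],[50,-31,0.5,-1,5.6],[50,-31,3.6,-1,5.7]]]'

```text
time: 6.7
tcp_pos: [550.8, 40.4, 319.5]
orientation: [[0.192, -0.981, 0.0], [-0.981, -0.192, 0.0], [-0.0, -0.0, -1.0]]
wrist_force: [0.4, 1.4, 0.1]
gripper_width: 49.9
grip_force: 0.0
```

Emit:
send_rows --plan '[[[50,-30.6,6.6,0,5.6],[50,-29.8,9.6,0,5.7],[50,0,0,7,0],[50,0,0,7,0],[50,0,0,7,0]]]'

```text
time: 7.2
tcp_pos: [526.4, 96.2, 297.8]
orientation: [[0.001, -1.0, -0.001], [-1.0, -0.001, -0.0], [0.0, 0.001, -1.0]]
wrist_force: [-0.4, -1.0, -0.6]
gripper_width: 50.1
grip_force: 0.0
```

```bash
python3 - <<'E'
from h import *
import cv2
s=manip.sense();print(s["time"],s["tcp_pos"],s["orientation"])
w=manip.snapshot("wrist")[:,:,::-1]
t=manip.snapshot("top")[:,:,::-1]
t=cv2.resize(t[185:275,400:500],None,fx=3,fy=3,interpolation=cv2.INTER_CUBIC)
o=w.copy();o[:270,:300]=t
cv2.imwrite("pics/w3.png",o)
E
```

```text
7.2 [526.36602665  96.15740676 297.7928483 ] [[ 5.79440157e-04 -9.99999577e-01 -7.13981556e-04]
 [-9.99999772e-01 -5.79192017e-04 -3.47701004e-04]
 [ 3.47287324e-04  7.14182865e-04 -9.99999685e-01]]
```

View pics/w3.png

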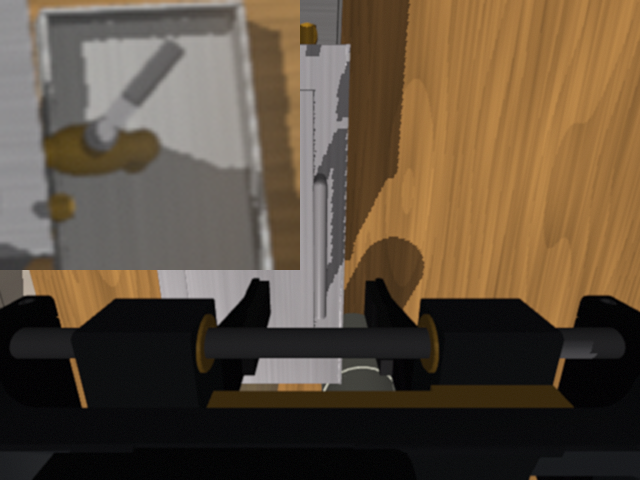

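The handle is at column 320, rows 178 to about 318, between the fingers; the inset shows the lever near 45° (stem 103,133, tip 175,48).

```bash
python3 - <<'E'
from h import *
a=ray("top",400+103/3,185+133/3,145);b=ray("top",400+175/3,185+48/3,139);v=b-a
print(np.degrees(np.arctan2(v[1],v[0])),np.linalg.norm(v))
P=(np.array([526.37,96.16,297.79]),np.array([[0,-1,0],[-1,0,0],[0,0,-1.]]))
print(ray("wrist",320,180,224,P),ray("wrist",321,318,224,P))
rows([(524,97,208,-90,7),(524,97,208,-90,3)],50)
E
```

```text
-44.61103095893559 74.02925528837082
[523.68930887  44.44990155 224.        ] [522.49642946 151.42954333 224.        ]
t 7.3 [525.9  95.7 297. ] -90.0
[[[50, -0.2, 0.3, 12.7, np.float64(-0.0)], [50, -0.2, 0.3, 12.7, np.float64(-0.0)], [50, -0.2, 0.3, 12.7, np.float64(-0.0)], [50, -0.2, 0.3, 12.7, np.float64(-0.0)], [50, -0.2, 0.2, 12.7, np.float64(-0.0)]]]
[[[50, -0.1, 0.3, 12.7, np.float64(-0.0)], [50, -0.2, 0.2, 12.8, np.float64(-0.0)], [50, 0.0, 0.0, -0.0, np.float64(-0.0)], [50, 0.0, 0.0, -0.0, np.float64(-0.0)], [50, 0.0, 0.0, -0.0, np.float64(-0.0)]]]
[ 2.76938910e+01  1.06696708e+01 -4.76287550e+00 -2.46289722e-02
 -7.47575408e+01 -2.77133385e+01]
```

Tap is at about 44.6°, and the bar is at (523.5, 97). Descend and grip.

Emit:
send_rows --plan '[[[50,-0.2,0.4,13,0],[50,-0.2,0.4,13,0],[50,-0.2,0.4,13,0],[50,-0.2,0.4,13,0],[50,-0.2,0.4,13,0]]]'

```text
time: 7.8
tcp_pos: [524.7, 96.8, 233.2]
orientation: [[-0.0, -1.0, 0.0], [-1.0, 0.0, -0.0], [0.0, -0.0, -1.0]]
wrist_force: [0.4, -0.1, -0.1]
gripper_width: 50.0
grip_force: 0.0
```

Emit:
send_rows --plan '[[[50,0,0.3,13,0],[50,0,0,11,0],[40,0,0,0,0],[25,0,0,0,0],[5,0,0,0,0]]]' --force 20

```text
time: 8.3
tcp_pos: [524.6, 97.7, 210.6]
orientation: [[0.001, -1.0, 0.002], [-1.0, -0.001, 0.0], [-0.0, -0.002, -1.0]]
wrist_force: [0.9, -0.0, -0.3]
gripper_width: 33.6
grip_force: 0.0
```

Emit:
send_rows --plan '[[[5,0,0,0,0],[5,0,0,0,0],[5,0,0,0,0],[5,0,0,0,0],[5,0,0,0,0]]]'

```text
time: 8.8
tcp_pos: [524.3, 97.8, 210.1]
orientation: [[0.001, -1.0, 0.001], [-1.0, -0.001, 0.0], [-0.0, -0.001, -1.0]]
wrist_force: [0.7, 1.6, 1.5]
gripper_width: 8.9
grip_force: 20.0
```

```bash
python3 - <<'E'
from h import *
s=manip.sense();p=s["tcp_pos"];print(s["gripper_width"],s["grip_force"])
w=[]
N=25
for k in range(1,N+1):
    g=np.radians(60*k/N);c,q=np.cos(g),np.sin(g);x,z=-140,36
    w.append((p[0]+x*c+z*q-x,p[1],p[2]+z*c-x*q-z,-90,1))
rows(w,5)
E
```

```text
8.90997833503459 20.000759661197662
t 8.8 [524.3  97.8 210.1] -89.9
[[[5, 0.0, -1.6, -5.8, np.float64(0.1)], [5, 0.0, -1.9, -5.8, np.float64(-0.0)], [5, -0.0, -2.1, -5.7, np.float64(-0.0)], [5, -0.0, -2.4, -5.5, np.float64(-0.0)], [5, -0.0, -2.5, -5.5, np.float64(-0.0)]]]
[[[5, -0.0, -2.9, -5.4, np.float64(-0.0)], [5, -0.0, -3.0, -5.2, np.float64(-0.0)], [5, -0.0, -3.2, -5.1, np.float64(-0.0)], [5, -0.0, -3.5, -5.0, np.float64(-0.0)], [5, -0.0, -3.6, -4.8, np.float64(-0.0)]]]
[[[5, -0.0, -3.9, -4.7, np.float64(-0.0)], [5, -0.0, -4.1, -4.5, np.float64(-0.0)], [5, -0.0, -4.2, -4.3, np.float64(-0.0)], [5, -0.0, -4.4, -4.2, np.float64(-0.0)], [5, -0.0, -4.6, -3.9, np.float64(-0.0)]]]
[[[5, -0.0, -4.7, -3.8, np.float64(-0.0)], [5, -0.0, -4.9, -3.5, np.float64(-0.0)], [5, -0.0, -5.1, -3.4, np.float64(-0.0)], [5, -0.1, -5.2, -3.1, np.float64(-0.0)], [5, 0.0, -5.3, -2.9, np.float64(-0.0)]]]
[[[5, 0.0, -5.4, -2.7, np.float64(-0.0)], [5, 0.0, -5.5, -2.5, np.float64(-0.0)], [5, 0.0, -5.7, -2.2, np.float64(-0.0)], [5, 0.0, -5.7, -2.0, np.float64(-0.0)], [5, 0.0, -5.8, -1.7, np.float64(-0.0)]]]
[ 2.80086207e+01  1.36667272e+01 -1.35652155e+01  1.81229676e-02
 -6.27201693e+01 -2.79620598e+01]
```

Bar gripped. Lift along the arc.

Emit:
send_rows --plan '[[[5,0,-1.6,-5.8,0],[5,0,-1.9,-5.8,0],[5,0,-2.1,-5.7,0],[5,0,-2.4,-5.5,0],[5,0,-2.5,-5.5,0]]]'

```text
time: 9.3
tcp_pos: [534.2, 97.8, 238.1]
orientation: [[0.001, -1.0, -0.001], [-1.0, -0.001, 0.0], [-0.0, 0.001, -1.0]]
wrist_force: [1.6, 1.0, -5.7]
gripper_width: 9.4
grip_force: 20.0
```

Emit:
send_rows --plan '[[[5,0,-2.9,-5.4,0],[5,0,-3.0,-5.2,0],[5,0,-3.2,-5.1,0],[5,0,-3.5,-5.0,0],[5,0,-3.6,-4.8,0]]]'

```text
time: 9.8
tcp_pos: [549.8, 97.7, 264.1]
orientation: [[0.001, -1.0, -0.002], [-1.0, -0.001, -0.0], [0.0, 0.002, -1.0]]
wrist_force: [-5.2, 1.5, -1.7]
gripper_width: 9.1
grip_force: 20.0
```

Forces are small; the lid is following.

Emit:
send_rows --plan '[[[5,0,-3.9,-4.7,0],[5,0,-4.1,-4.5,0],[5,0,-4.2,-4.3,0],[5,0,-4.4,-4.2,0],[5,0,-4.6,-3.9,0]]]'

```text
time: 10.3
tcp_pos: [570.7, 97.6, 286.9]
orientation: [[0.001, -1.0, -0.002], [-1.0, -0.001, -0.0], [0.0, 0.002, -1.0]]
wrist_force: [-7.4, 4.0, 2.9]
gripper_width: 9.3
grip_force: 20.0
```

Emit:
send_rows --plan '[[[5,0,-4.7,-3.8,0],[5,0,-4.9,-3.5,0],[5,0,-5.1,-3.4,0],[5,0,-5.2,-3.1,0],[5,0,-5.3,-2.9,0]]]'

```text
time: 10.8
tcp_pos: [596.6, 97.7, 305.4]
orientation: [[0.002, -1.0, 0.001], [-1.0, -0.002, -0.0], [0.0, -0.001, -1.0]]
wrist_force: [-8.0, 2.6, 7.0]
gripper_width: 9.0
grip_force: 20.0
```

Emit:
send_rows --plan '[[[5,0,-5.4,-2.7,0],[5,0,-5.5,-2.5,0],[5,0,-5.7,-2.2,0],[5,0,-5.7,-2.0,0],[5,0,-5.8,-1.7,0]]]'

```text
time: 11.3
tcp_pos: [625.7, 97.5, 316.7]
orientation: [[0.002, -1.0, 0.004], [-1.0, -0.002, -0.0], [0.0, -0.004, -1.0]]
wrist_force: [-4.0, 2.2, 3.9]
gripper_width: 9.0
grip_force: 20.0
```

Emit:
send_rows --plan '[[[5,0,0,0,0],[5,0,0,0,0],[5,0,0,0,0],[5,0,0,0,0],[5,0,0,0,0]]]'

```text
time: 11.8
tcp_pos: [626.1, 97.5, 316.6]
orientation: [[0.001, -1.0, 0.005], [-1.0, -0.001, -0.0], [0.0, -0.005, -1.0]]
wrist_force: [-4.5, 2.1, 5.7]
gripper_width: 9.0
grip_force: 20.0
```

Emit:
send_rows --plan '[[[5,0,0,0,0],[5,0,0,0,0],[5,0,0,0,0],[5,0,0,0,0],[5,0,0,0,0]]]'

```text
time: 12.3
tcp_pos: [626.0, 97.5, 316.6]
orientation: [[0.001, -1.0, 0.005], [-1.0, -0.001, -0.0], [0.0, -0.005, -1.0]]
wrist_force: [-4.3, 1.1, 5.8]
gripper_width: 9.2
grip_force: 20.0
```

```bash
python3 - <<'E'
from rig import manip
import cv2
cv2.imwrite("pics/s4.png",manip.snapshot("scene")[:,:,::-1])
print(manip.sense()["wrist_force"])
E
```

```text
[-3.99018831  1.00475181  5.88521052]
```

View pics/s4.png

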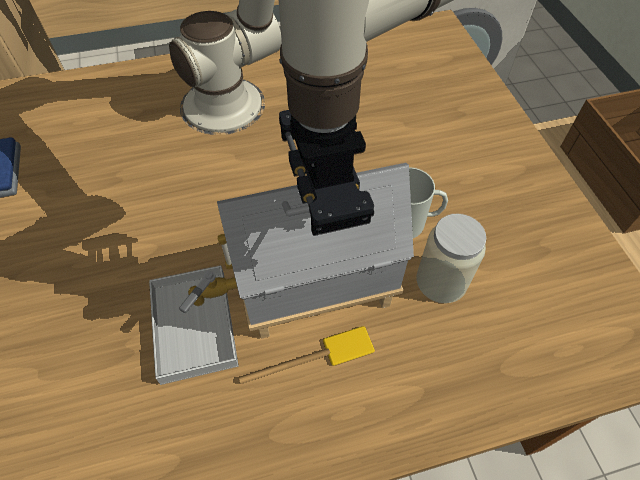

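The lid is up, gripped; dish, jug, jar and scraper are unmoved. The raised edge's corners are at (219,201) and (411,165). I'll check the angle.

```bash
python3 - <<'E'
from rig import manip
import numpy as np
c=manip.calibration("scene");f=240/np.tan(np.radians(c["vertical_fov"]/2))
def pr(X):
    q=c["R"]@X+c["t"];return (f*q[:2]/q[2]+[c["cx"],c["cy"]]).round(1)
for g in(0,50,55,60,65,70):
    r=np.radians(g);x,z=-160,2
    print(g,[pr(np.array([664.5+x*np.cos(r)+z*np.sin(r),y,188+z*np.cos(r)-x*np.sin(r)])) for y in(97.5-145,97.5+145)])
E
```

```text
0 [array([223. , 217.6]), array([381.5, 183.9])]
50 [array([216.2, 200. ]), array([401.4, 161.8])]
55 [array([216.4, 202.3]), array([404.7, 163.3])]
60 [array([216.8, 205.5]), array([408.1, 165.7])]
65 [array([217.3, 209.6]), array([411.7, 168.9])]
70 [array([218.1, 214.7]), array([415.4, 173. ])]
```

The corners and the bar's 101.7 mm x travel (101.2 expected) both put the lid at about 60°. I'll hand in.

```bash
python3 -c "
from rig import manip
print(manip.sign_off())"
```

```text
the job is handed in; nothing more can be done
None
```

The job is handed in: the tap measured about 45° (half open), the gripper is holding the lid at about 60°, and the dish, jug, jar and scraper looked unmoved in the last picture.

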